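# Fetch the spacer collar from the carousel and fit it on the cranked lamp stand

## Robot

A 6-joint arm with a two-finger parallel gripper is mounted at the origin on the work surface. World frame = base frame: x ahead of the robot, y to its left, z up, the work surface at z = 0. Lengths are in m, angles in rad, forces in N, time in s.
With the tool pointing down it reaches from about 0.3 to 0.875 m from the base axis. Payload 6.4 kg.
Tool frame: the origin (TCP) lies between the finger pads; the fingertips stand ctrl.tip_extent ahead of it and the grasp point (between the pads) is the TCP (ctrl.tip_extent is the distance from the TCP to the fingertips, in m); z points along the fingers, y is the line along which they close (so a half turn about z gives the same grasp; the last joint's range is limited). The gripper opens to 85 mm and grips with 20 to 120 N. Pads are 22 mm wide; open, the fingers measure 114 mm over their backs; the gripper's body (76 mm by 85 mm) begins 54 mm behind the grasp point. The pads swing forward as they close: fully open they stand 13 mm farther back than shut.
Start: joints at [-1.471, 0.181, 1.607, -0, 1.354, -0.206], TCP at [0.173, -0.548, 0.25] pointing down, gripper open.
Joint ranges: [-2.99, 2.99], [-0.89, 2.07], [0.3, 2.58], [-1.14, 4.28], [0, 2.63], [-3.12, 3.12]. Speed limits (rad/s): [2.57, 2.57, 3.01, 3.14, 3.14, 3.14].

## Interface

Orientations are given as a unit quaternion [w, x, y, z].
In Python, from bench import ctrl gives the robot as it stands.
- The arm moves only by the tool send_rows, never from a script. Its arguments are lists of equal length, an entry for each row: "dr": the turn, a rotation vector about the tool's x, y, z in units of 6 degrees (1.0 is 6 degrees), a list of three; "xyz": the shift along the tool's x, y, z in cm, a list of three; "jaw": the opening in per cent of the stroke, from 0 (shut) to 100 (fully open). In form: {"dr": [[wx, wy, wz], ...], "xyz": [[dx, dy, dz], ...], "jaw": [jaw, ...]}. A call has exactly 8 rows; each row is the pose to reach, as a shift and turn from the pose commanded when the call began, along the tool's axes at that moment; what a row does not reach only later rows make up. A row lasts 1/8 s, in which the tool goes at most 62.5 mm and 10.7 degrees, less where a joint would pass 70% of its speed; a pose out of reach is approached as far as the arm can. A call with a gripper value outside its range is refused whole. The fingers move at their own pace and stop on an object; the grip force is fixed at half the most. Time passes only in rows, so rows that repeat a pose let the fingers close, or fill a call up. It gives the time, the measured TCP pose, the force, the opening and the grip force at its end, in the units of the state.
- ctrl.get_obs(): the state, without advancing time (a new reading comes with each control period).
- ctrl.camera(name): name is "side" or "top" or "wrist"; returns the picture (400x640x3 uint8, red, green, blue); there is no depth.
- ctrl.calibration(name): a dict with "camera_matrix" (3x3 intrinsics, pixels), "world_from_camera" (4x4, takes a point from camera to world coordinates). Camera axes: x right, y up, looking along -z (the intrinsics and any distortion apply to the point x, -y, -z); pixel columns grow to the right and rows downward; lengths in m; the calibration is good to about 2 mm. A picture is of the moment at which its call begins: read the wrist's pose just before it. calibration takes no time and is no camera call; for the wrist camera it gives the pose at the moment of the call.
- ctrl.hand_in(): hands the job in; it is judged then, once.
The state is a dict: "time_s": time; "q": joint angles; "dq": joint speeds; "joint_efforts": joint torques, N m; "eef_pos": TCP position; "eef_rot": TCP orientation; "wrist_force": force on the tool from outside, world axes, zero at the start; "torque": the same for the moment, N m; "opening": opening from 0.0 (shut) to 1.0 (fully open); "grasp_force": force on a finger pad.
Only numpy, scipy, OpenCV 4.12 (cv2) and the standard library are available. Lean on these libraries where they do the work, as an engineer would, in place of code of your own. Each camera call takes 0.05 s, during which the arm holds its last target. There are 200 camera calls.

## Task

Turn the accessory carousel until the compartment with the tall steel spacer collar stands squarely in the open front of the clear dust cover, then take the collar out, leaving the other fittings upright in the tray. Thread it over the free end of the empty lamp stand's bent rod and, keeping hold of it and without forcing it, guide it round the bend and down the upright until it sits flat on the boss at the foot, then let go. Do not let it drop down the rod, and leave the other things on the bench where they are.

Things in the scene. Friction and masses are not known exactly. Their poses are not given: they have to be found in the camera images.
- carousel_front (a point): Point at the height of the tray's floor (30 mm above the bench), 95 mm in front of the carousel's axis: the middle of a compartment that stands squarely in the front opening. x points level from here to the axis (the way to reach in), z up. The carousel's base is a fixed 310 mm square, 12 mm thick.
- cover_edge (a point): Middle of the straight front edge (along y) of the fixed clear plate over the tray, 75 mm in front of the axis, at the plate's top, 137 mm above the bench; 4 mm thick, it covers all behind this edge; its posts stand 146 mm to either side, outside the tray. A part in the front compartment is reached with the hand leaning back about 30 degrees; held upright, the hand's body meets this edge.
- knob_grip (a point): Centre of the carousel's black wing knob on the axis, above the clear plate, 166 mm above the bench; turns with the tray. A bar 50 mm long (x axis), 15 mm thick (y), 28 mm tall, 15 mm clear of the plate. The white tray, 270 mm across, turns both ways without stops (friction about 0.12 N m) and stays where left. Knob and tray move as one; z up.
- compartment (a point): Middle of the floor of the tray's compartment that holds the collar at the start; it lies 95 mm from the axis along the knob's -x axis and turns with the tray. Five equal compartments of 72 degrees; the 3 mm dividers stand 22 mm above the floor, the rim 14 mm. Axes as knob_grip.
- collar_c (a point): Centre of the tall spacer collar, a plain steel ring standing flat in its compartment, 38 mm outside, 18 mm bore, 28 mm tall (the only other ring is 12 mm tall), 0.13 to 0.27 kg; its z axis is the bore's.
- rod_foot (a point): Centre of the top of the boss (32 mm across, 30 mm above the bench) at the foot of the stand's 12 mm steel rod, on a fixed base plate 120 x 130 mm, 16 mm thick. z up along the rod; x points level the way the rod leans. The collar is seated when its lower face rests on the boss, its centre 14 mm above this point.
- rod_bend (a point): Start of the bend on the rod's axis, 50 mm above rod_foot; axes as rod_foot. From here the rod bends towards +x through 40 degrees on a 40 mm radius, then runs straight for 60 mm, leaning 40 degrees, to its free end. The rod stands in the way of a hand in line with the bore: hold the collar with the hand leaning about 30 degrees from the bore's axis, towards -x.
- rod_upright (a point): Point on the rod's axis 37 mm above rod_foot, below the bend; axes as rod_foot.
- rod_leg (a point): Point on the axis of the leaning part, half-way along it (30 mm from the bend); axes as rod_foot, not tilted with the rod.
- rod_tip (a point): End of the rod's axis, at the centre of the rounded free end (radius 6 mm); axes as rod_foot.
- low_ring: Bystander in the carousel: steel ring like the collar but only 12 mm tall. Origin: centre of its underside.
- objective: Bystander in the carousel: microscope objective, 32 mm across, 50 mm tall. Origin: centre of its underside.
- eyepiece: Bystander in the carousel: black eyepiece, 40 mm across, 46 mm tall. Origin: centre of its underside.
- clamp_boss: Bystander in the carousel: aluminium clamp block 40 x 24 x 24 mm with a thumb screw. Origin: centre of the block's underside.
- wash_bottle: Bystander on the bench: bottle 60 mm across, 150 mm tall. Origin: centre of its underside.
- beaker: Bystander on the bench: glass beaker 68 mm across, 85 mm tall. Origin: centre of its underside.
- petri: Bystander on the bench: closed glass dish 92 mm across, 17 mm tall. Origin: centre of its underside.
- slide_box: Bystander on the bench: grey slide box 85 x 70 x 30 mm. Origin: centre of its underside.
Not all that is in view belongs to the job. What is shaped like the part that bears rod_foot but red or yellow is not meant.

How it is judged:
By the outcome, as a careful person would: the job done as asked, in the order asked, and still so for the second after the job is handed in, with the robot touching nothing.
It also fails if it takes over 64 s, if anything falls off the work surface, if the arm or the gripper's body presses on something with over 40 N, if the wrist force passes 120 N, or if a joint passes its speed limit or range.

## Working session

There is one attempt and no reset: what is moved stays moved. The work goes in short steps, Python scripts to look and compute and a tool call to move; the robot and the scene stay as the last step left them, time stands still between calls to the robot, and variables do not carry over. Pictures are saved under pics/ and viewed, at most 10 in all, crops included, and the job is handed in when it is done.

Besides the shell and the picture viewer there is one more tool, called after "Call:" as name(argument=value, ...) on one line, values as JSON. send_rows: Moves the arm, as the interface text tells. Its arguments: {"type":"object","properties":{"dr":{"type":"array","items":{"type":"array","items":{"type":"number"}}},"xyz":{"type":"array","items":{"type":"array","items":{"type":"number"}}},"jaw":{"type":"array","items":{"type":"number"}}},"required":["dr","xyz","jaw"]}

```bash
ls; mkdir -p pics
python3 - <<'E'
from bench import ctrl
import cv2,numpy as np
print(ctrl.get_obs(), ctrl.tip_extent)
for n in ("top","side","wrist"):
    c=ctrl.calibration(n); print(n,np.round(c["camera_matrix"],1).tolist(),np.round(c["world_from_camera"],3).tolist(),[k for k in c])
    cv2.imwrite(f"pics/{n}0.png",ctrl.camera(n)[:,:,::-1])
E
```

```text
pics
{'time_s': 0.0, 'q': array([-1.47129562e+00,  1.81557914e-01,  1.60800260e+00,  2.20651023e-05,
        1.35377277e+00, -2.06289192e-01]), 'dq': array([-0.00148299,  0.00068471, -0.00019589, -0.00118102, -0.00066504,
       -0.00112271]), 'joint_efforts': array([ 1.44872181e-03, -4.44857061e+01, -3.51336908e+01, -2.63992379e-04,
        8.67529248e-03,  8.27989197e-06]), 'eef_pos': array([ 0.173079  , -0.5477988 ,  0.24937724]), 'eef_rot': array([-8.68502679e-04,  9.88334308e-01,  1.52297530e-01,  5.72042197e-05]), 'wrist_force': array([-0.69958812, -0.38231168,  0.53494695]), 'torque': array([-0.0305189 , -0.0167957 , -0.00372297]), 'grasp_force': 0.0, 'opening': 1.0000521520504702} 0.019
top [[361.9, 0.0, 324.0], [0.0, 361.9, 195.9], [0.0, 0.0, 1.0]] [[0.024, 0.999, -0.048, 0.459], [-1.0, 0.024, 0.0, 0.166], [0.001, 0.048, 0.999, 1.156], [0.0, 0.0, 0.0, 1.0]] ['camera_matrix', 'world_from_camera']
side [[449.5, 0.0, 325.0], [0.0, 449.5, 201.5], [0.0, 0.0, 1.0]] [[-0.938, 0.175, -0.298, 0.149], [-0.345, -0.519, 0.782, 1.193], [-0.018, 0.837, 0.547, 0.842], [0.0, 0.0, 0.0, 1.0]] ['camera_matrix', 'world_from_camera']
wrist [[351.9, 0.0, 313.5], [0.0, 351.9, 199.1], [0.0, 0.0, 1.0]] [[0.301, 0.913, 0.276, 0.242], [-0.954, 0.289, 0.086, -0.525], [-0.002, -0.289, 0.957, 0.372], [0.0, 0.0, 0.0, 1.0]] ['camera_matrix', 'world_from_camera']
```

View pics/top0.png

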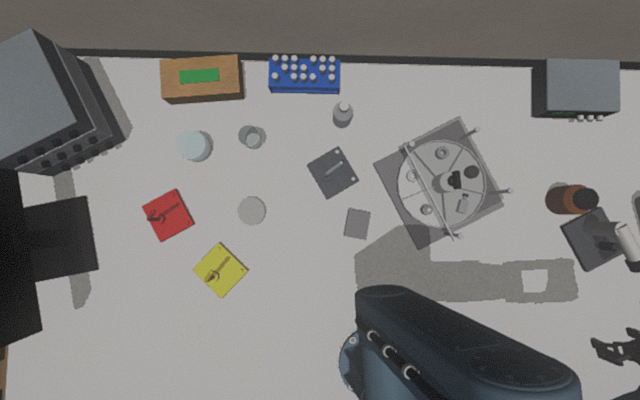

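View pics/side0.png

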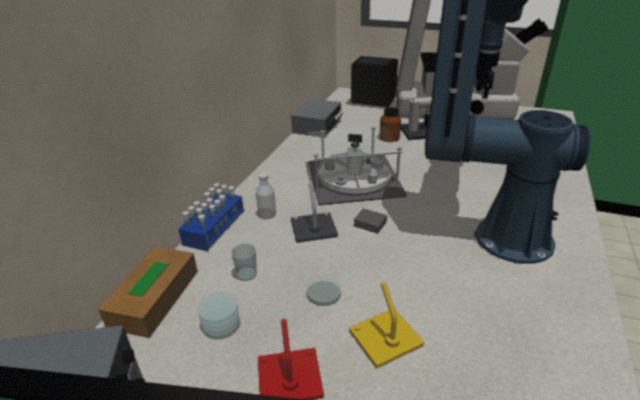

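Top view: carousel about (440,182). Dark grey stand (333,172) is the wanted one; red (168,215) and yellow (220,270) are decoys. The close crop will tell the collar from the low ring and other round fittings.

Run:
```python
import cv2,numpy as np
a=cv2.imread("pics/top0.png"); b=cv2.imread("pics/side0.png")
A=cv2.resize(a[110:250,300:520],None,fx=3.6,fy=3.6,interpolation=cv2.INTER_CUBIC)
A=cv2.convertScaleAbs(A,alpha=1.3)
cv2.imwrite("pics/cA.png",A)
B=cv2.resize(b[120:245,285:415],None,fx=4.6,fy=4.6,interpolation=cv2.INTER_CUBIC)
cv2.imwrite("pics/cB.png",cv2.convertScaleAbs(B,alpha=1.3))
```

```text
(no output)
```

View pics/cA.png

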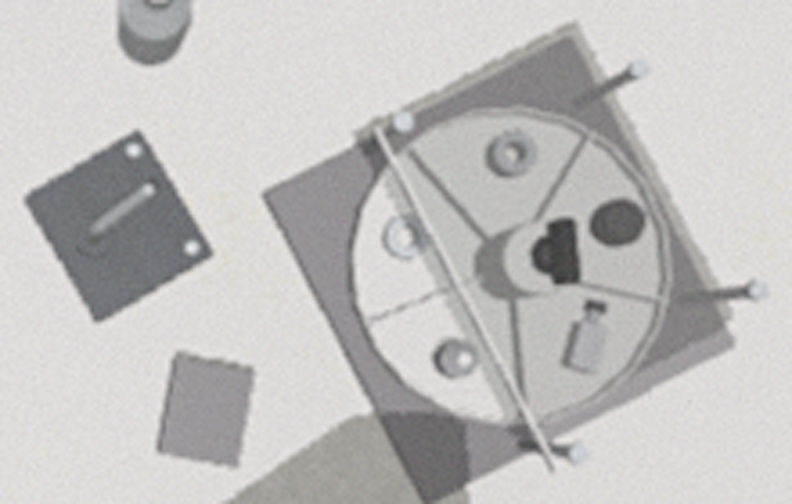

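View pics/cB.png

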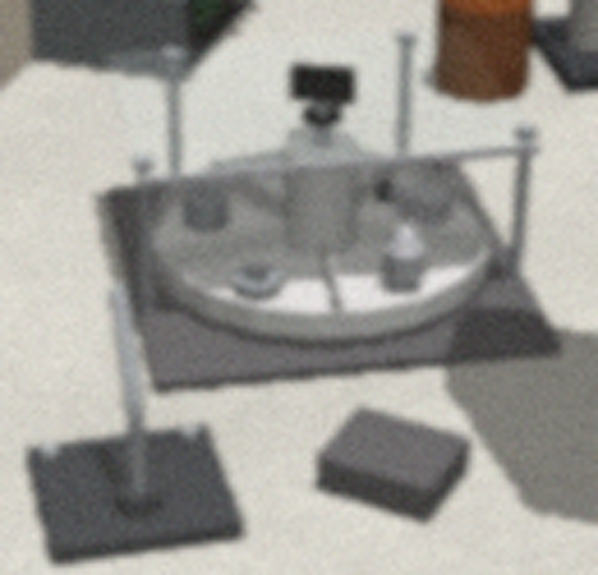

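Crops: collar (tall ring) at top pixel (442,152), low ring (412,176), objective (426,209), eyepiece (471,172), clamp (463,205). In the side crop, the ring behind-left is visibly tall, so it is the collar. The dark stand's foot is at about (326,177) and its tip at (342,162).

```bash
cat > h.py <<'E'
import numpy as np
from bench import ctrl
def cast(px,z,cam="top",c=None):
    c=c or ctrl.calibration(cam); K=c["camera_matrix"]; T=c["world_from_camera"]
    p=np.atleast_2d(np.array(px,float)); d=np.c_[(p[:,0]-K[0,2])/K[0,0],-(p[:,1]-K[1,2])/K[1,1],-np.ones(len(p))]@T[:3,:3].T
    s=(z-T[2,3])/d[:,2]; return T[:3,3]+s[:,None]*d
def proj(P,cam="top",c=None):
    c=c or ctrl.calibration(cam); K=c["camera_matrix"]; T=c["world_from_camera"]
    q=(np.atleast_2d(P)-T[:3,3])@T[:3,:3]; return np.c_[K[0,2]+K[0,0]*q[:,0]/-q[:,2],K[1,2]-K[1,1]*q[:,1]/-q[:,2]]
E
python3 - <<'E'
from h import *
A=lambda *p: np.array(p)/3.6+[300,110]
B=lambda *p: np.array(p)/4.6+[285,120]
deg=lambda v: np.degrees(np.arctan2(v[...,1],v[...,0])).round(1)
np.set_printoptions(precision=4,suppress=True)
b=cast(A((262,192),(575,22),(735,345),(435,504)),.012)[:,:2]; print("base",b,b.mean(0), np.linalg.norm(np.roll(b,-1,0)-b,axis=1),deg(np.roll(b,-1,0)-b))
po=cast(A((402,122),(641,69),(758,289),(577,453)),.137)[:,:2]; print("posts",po,np.linalg.norm(np.roll(po,-1,0)-po,axis=1),deg(np.roll(po,-1,0)-po))
e=cast(A((378,128),(552,468)),.137)[:,:2]; print("edge",e,e.mean(0),np.linalg.norm(e[1]-e[0]),deg(e[1]-e[0]))
d=cast(A((590,137),(665,298),(515,420),(368,322),(410,150)),.05)[:,:2]
k=cast(A((565,250)),.18)[:,:2]; print("knob",k)
kb=cast(A((564,218),(567,283)),.18)[:,:2];print(deg(kb[1]-kb[0]))
for c in (b.mean(0),k[0]): print("div",deg(d-c),np.linalg.norm(d-c,axis=1))
col=cast(A((512,150)),.058)[0,:2]; print("collar",col,col-k[0],np.linalg.norm(col-k[0]),deg(col-k[0]))
s=cast(A((140,130),(25,200),(97,322),(213,252)),.016)[:,:2]; print("stand",s,s.mean(0),np.linalg.norm(np.roll(s,-1,0)-s,axis=1),deg(np.roll(s,-1,0)-s))
f=cast(A((92,242)),.03)[0]; t=cast(A((151,187)),.152)[0]; print("foot",f,"tip",t,np.linalg.norm((t-f)[:2]),deg(t-f))
f2=cast(B((138,500)),.03,"side"); t2=cast(B((116,290)),.152,"side"); k2=cast(B((322,68)),.18,"side"); print("side",f2,t2,k2)
E
```

```text
base [[ 0.6207  0.0139]
 [ 0.7793 -0.2616]
 [ 0.4956 -0.4039]
 [ 0.3505 -0.1419]] [ 0.5616 -0.1984] [0.3179 0.3174 0.2995 0.3119] [ -60.1 -153.4  119.    30. ]
posts [[ 0.6612 -0.0789]
 [ 0.708  -0.2673]
 [ 0.5359 -0.3596]
 [ 0.4045 -0.2185]] [0.1941 0.1953 0.1929 0.2922] [ -76.1 -151.8  133.    28.5]
edge [[ 0.6559 -0.06  ]
 [ 0.3924 -0.199 ]] [ 0.5242 -0.1295] 0.29798576089378775 -152.2
knob [[ 0.5586 -0.1923]]
-177.0
div [ -30.1 -102.7 -179.9  113.7   44.5] [0.1246 0.1302 0.1351 0.1369 0.1304]
div [ -31.7 -100.9 -177.3  113.6   41.7] [0.1303 0.1355 0.1323 0.1301 0.1284]
collar [ 0.6552 -0.1916] [0.0966 0.0007] 0.09660443566333121 0.4
stand [[0.6725 0.1229]
 [0.6081 0.2227]
 [0.5023 0.1568]
 [0.5662 0.0565]] [0.5873 0.1397] [0.1188 0.1246 0.119  0.1254] [ 122.9 -148.1  -57.5   32. ]
foot [0.571  0.1629 0.03  ] tip [0.6027 0.1186 0.152 ] 0.05448535146855838 -54.4
side [[0.5688 0.1818 0.03  ]] [[0.6025 0.1245 0.152 ]] [[ 0.5577 -0.1859  0.18  ]]
```

```bash
cat >> h.py <<'E'
from scipy.spatial.transform import Rotation as R
def pose():
    o=ctrl.get_obs(); w,x,y,z=o["eef_rot"]; return np.array(o["eef_pos"]),R.from_quat([x,y,z,w]),o
def tool(lean_dir_deg,tilt_deg,flip=1):
    """tool x yaw = lean_dir+180 (way the fingers reach), hand leaning back by tilt towards lean_dir"""
    a=np.radians(lean_dir_deg); t=np.radians(tilt_deg); l=np.array([np.cos(a),np.sin(a),0])
    z=-np.cos(t)*np.array([0,0,1])-np.sin(t)*l; y=np.cross(l,[0,0,1])*flip; y=-y if flip==1 else y
    y=np.cross([0,0,1],l)*flip; x=np.cross(y,z); return R.from_matrix(np.c_[x,y,z])
def plan(P,Rt,p0=None,R0=None):
    p,r,o=pose(); p=p if p0 is None else p0; r=r if R0 is None else R0
    print("dr",np.round(np.degrees((r.inv()*Rt).as_rotvec())/6,2),"xyz",np.round(r.inv().apply(np.array(P)-p)*100,2))
E
python3 - <<'E'
from h import *
p,r,o=pose(); print(p,r.as_matrix().round(3).tolist())
for f in (1,-1):
    print(tool(185,0,f).as_matrix().round(2).tolist()); plan([.559,-.193,.30],tool(185,0,f))
E
```

```text
[ 0.17306919 -0.5479254   0.24958542] [[0.954, 0.301, -0.0], [0.301, -0.954, 0.001], [0.0, -0.001, -1.0]]
[[1.0, 0.09, 0.0], [0.09, -1.0, 0.0], [0.0, 0.0, -1.0]]
dr [-0.01 -0.    2.09] xyz [ 47.49 -22.23  -5.  ]
[[-1.0, -0.09, 0.0], [-0.09, 1.0, 0.0], [-0.0, 0.0, -1.0]]
dr [ 0.000e+00 -2.000e-02 -2.791e+01] xyz [ 47.49 -22.23  -5.  ]
```

Call:
send_rows(dr=[[0,0,0.1],[0,0,0.3],[0,0,0.6],[0,0,0.9],[0,0,1.2],[0,0,1.5],[0,0,1.8],[0,0,2.1]], xyz=[[2,-1,-1],[7,-3.2,-2],[12,-5.6,-3],[17,-8,-3],[22,-10.3,-3],[27,-12.6,-3],[32,-15,-3],[37,-17.3,-3]], jaw=[100,100,100,100,100,100,100,100])

```text
time_s: 1.15
eef_pos: [0.4749, -0.2704, 0.2802]
eef_rot: [-0.0, 0.999, 0.042, -0.0]
wrist_force: [0.0, 0.3, -1.0]
opening: 1.003
grasp_force: 0.0
```

Run:
```python
from h import *
print(pose()[0],pose()[2]["q"].round(2)); plan([.559,-.193,.28],tool(185,0))
```

```text
[ 0.47492449 -0.27043625  0.28016628] [-0.73  0.09  1.64 -0.    1.4   0.75]
dr [-0.    0.   -0.02] xyz [ 9.03 -7.    0.02]
```

Call:
send_rows(dr=[[0,0,0],[0,0,0],[0,0,0],[0,0,0],[0,0,0],[0,0,0],[0,0,0],[0,0,0]], xyz=[[3,-2.3,0],[6,-4.6,0],[9,-7,0],[9,-7,0],[9,-7,0],[9,-7,0],[9,-7,0],[9,-7,0]], jaw=[100,100,100,80,70,60,60,60])

```text
time_s: 2.15
eef_pos: [0.5572, -0.1951, 0.2804]
eef_rot: [0.0, 0.999, 0.042, 0.0]
wrist_force: [1.0, -0.8, -0.2]
opening: 0.599
grasp_force: 0.0
```

Run:
```python
from h import *
import cv2,json
c=ctrl.calibration("wrist"); im=ctrl.camera("wrist")[:,:,::-1]
cv2.imwrite("pics/w1.png",im); np.save("w1.npy",c["world_from_camera"])
print(pose()[0]); print(proj([[.559,-.193,.18],[.559,-.193,.052]],"wrist",c))
```

```text
[ 0.55730388 -0.19494811  0.28041701]
[[311.36842714 203.91316887]
 [312.10018373 165.63201933]]
```

View pics/w1.png

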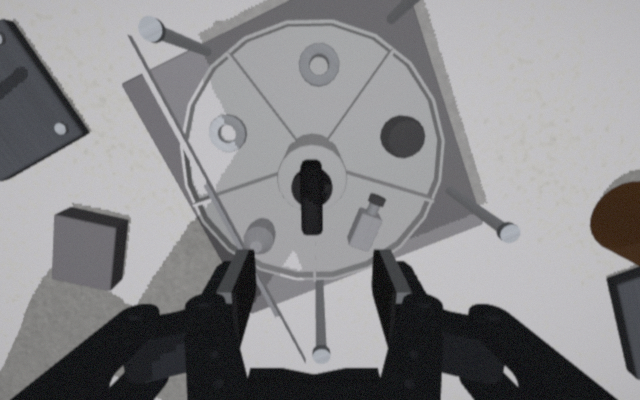

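Wrist view: collar (319,64) in the compartment bounded by dividers ending (230,53) and (392,50). Knob bar runs (311,160)–(312,235), front edge (130,37)–(304,360), low ring (227,133).

Run:
```python
from h import *
np.set_printoptions(precision=4,suppress=True)
c=dict(ctrl.calibration("wrist")); c["world_from_camera"]=np.load("w1.npy")
C=lambda p,z: cast(p,z,c=c)[:,:2]
deg=lambda v: np.degrees(np.arctan2(v[...,1],v[...,0])).round(1)
k=C([(310.5,160),(312.5,235)],.18); print("knob",k,k.mean(0),np.linalg.norm(k[1]-k[0]),deg(k[0]-k[1]))
d=C([(230,53),(392,50),(437,201),(314,272),(192,203)],.05)
from scipy.optimize import least_squares
s=least_squares(lambda v:np.linalg.norm(d-v[:2],axis=1)-v[2],[.56,-.19,.13]).x; print("fit",s)
rim=C([(319,20),(183,140),(441,150),(212,235),(410,238)],.044)
s2=least_squares(lambda v:np.linalg.norm(rim-v[:2],axis=1)-v[2],[.56,-.19,.13]); print("rim",s2.x,s2.fun)
for a in (s[:2],k.mean(0)): 
  g=deg(d-a); print(g,((g+36)%72-36), "mean",((g+0)%72).mean()-36)
e=C([(130,37),(304,360)],.137); print("edge",e,np.linalg.norm(e[1]-e[0]),deg(e[0]-e[1]),e.mean(0))
col=C([(319,64)],.058)[0]; print(col, col-k.mean(0),deg(col-k.mean(0)))
b=C([(123,84),(487,203)],.012);print("base corners",b,deg(b[1]-b[0]))
```

```text
knob [[ 0.5883 -0.19  ]
 [ 0.5369 -0.1956]] [ 0.5626 -0.1928] 0.051711253477684724 6.2
fit [ 0.5623 -0.1944  0.1304]
rim [ 0.5582 -0.1929  0.1344] [ 0.0014 -0.0013 -0.0017  0.0006  0.001 ]
[  42.   -29.7 -102.8 -175.   113.6] [-30.  -29.7 -30.8 -31.  -30.4] mean 5.619999999999997
[  41.6  -30.4 -102.8 -174.3  114. ] [-30.4 -30.4 -30.8 -30.3 -30. ] mean 5.619999999999997
edge [[ 0.6555 -0.0587]
 [ 0.3955 -0.1996]] 0.29572795219125736 28.5 [ 0.5255 -0.1292]
[ 0.655  -0.1913] [0.0924 0.0015] 0.9
base corners [[ 0.6212  0.0126]
 [ 0.5242 -0.4   ]] -103.2
```

Run:
```python
from h import *
plan([.561,-.1938,.167],tool(185.6,0))
```

```text
dr [ 0.   -0.   -0.12] xyz [ 0.38 -0.08 11.34]
```

Call:
send_rows(dr=[[0,0,-0.1],[0,0,-0.1],[0,0,-0.1],[0,0,-0.1],[0,0,-0.1],[0,0,-0.1],[0,0,-0.1],[0,0,-0.1]], xyz=[[0.3,-0.1,2],[0.3,-0.1,5],[0.3,-0.1,8],[0.3,-0.1,10.5],[0.3,-0.1,11.3],[0.3,-0.1,11.3],[0.3,-0.1,11.3],[0.3,-0.1,11.3]], jaw=[60,60,60,60,60,40,20,10])

```text
time_s: 3.2
eef_pos: [0.5611, -0.1931, 0.1686]
eef_rot: [0.0, 0.999, 0.048, 0.001]
wrist_force: [-0.4, 1.8, 2.1]
opening: 0.161
grasp_force: 60.3
```

Call:
send_rows(dr=[[0,0,0],[0,0,0],[0,0,0],[0,0,0],[0,0,0],[0,0,0],[0,0,0],[0,0,0]], xyz=[[0,0,0],[0,0,0],[0,0,0],[0,0,0],[0,0,0],[0,0,0],[0,0,0],[0,0,0]], jaw=[10,10,10,10,10,10,10,10])

```text
time_s: 4.2
eef_pos: [0.5611, -0.1932, 0.1685]
eef_rot: [0.0, 0.999, 0.048, 0.001]
wrist_force: [-0.4, 2.9, 7.0]
opening: 0.165
grasp_force: 60.6
```

Call:
send_rows(dr=[[0,0,-0.2],[0,0,-0.6],[0,0,-1.2],[0,0,-2],[0,0,-2.8],[0,0,-3.6],[0,0,-4.2],[0,0,-4.4]], xyz=[[0,0,0],[0,0,0],[0,0,0],[0,0,0],[0,0,0],[0,0,0],[0,0,0],[0,0,0]], jaw=[10,10,10,10,10,10,10,10])

```text
time_s: 5.2
eef_pos: [0.5611, -0.193, 0.1686]
eef_rot: [0.0, 0.961, 0.275, 0.001]
wrist_force: [-1.0, 4.6, 6.1]
opening: 0.165
grasp_force: 60.8
```

Call:
send_rows(dr=[[0,0,-0.3],[0,0,-1.2],[0,0,-2.2],[0,0,-3.2],[0,0,-4.2],[0,0,-5.2],[0,0,-6.2],[0,0,-7]], xyz=[[0,0,0],[0,0,0],[0,0,0],[0,0,0],[0,0,0],[0,0,0],[0,0,0],[0,0,0]], jaw=[10,10,10,10,10,10,10,10])

```text
time_s: 6.2
eef_pos: [0.5609, -0.1929, 0.1686]
eef_rot: [0.0, 0.798, 0.602, 0.001]
wrist_force: [-1.5, 4.7, 7.4]
opening: 0.169
grasp_force: 60.9
```

Call:
send_rows(dr=[[0,0,-1],[0,0,-2],[0,0,-3],[0,0,-4],[0,0,-5],[0,0,-6],[0,0,-7],[0,0,-7.4]], xyz=[[0,0,0],[0,0,0],[0,0,0],[0,0,0],[0,0,0],[0,0,0],[0,0,0],[0,0,0]], jaw=[10,10,10,10,10,10,10,10])

```text
time_s: 7.2
eef_pos: [0.5607, -0.1929, 0.1685]
eef_rot: [0.0, 0.512, 0.859, 0.0]
wrist_force: [-1.7, 4.5, 7.3]
opening: 0.165
grasp_force: 61.0
```

Run:
```python
from h import *
p,r,o=pose(); x=r.as_matrix()[:,0]; print(p,np.degrees(np.arctan2(x[1],x[0])),o["q"].round(2),o["wrist_force"]); plan(p,tool(118.5+180,0))
```

```text
[ 0.56066096 -0.19292417  0.1685372 ] 118.43432297432405 [-0.53  0.3   1.63  0.    1.21 -1.03] [-1.69348362  4.46480014  7.32051649]
dr [ 0.01  0.   -0.01] xyz [0. 0. 0.]
```

Call:
send_rows(dr=[[0,0,0],[0,0,0],[0,0,0],[0,0,0],[0,0,0],[0,0,0],[0,0,0],[0,0,0]], xyz=[[0,0,0],[0,0,0],[0,0,0],[0,0,-1],[0,0,-3],[0,0,-6],[0,0,-9],[0,0,-11]], jaw=[30,50,70,75,75,75,75,75])

```text
time_s: 8.2
eef_pos: [0.561, -0.1936, 0.2799]
eef_rot: [0.001, 0.513, 0.859, -0.0]
wrist_force: [0.9, 0.8, -0.4]
opening: 0.751
grasp_force: 0.0
```

Run:
```python
from h import *
plan([.495,-.0554,.16],tool(118.4,30,-1))
```

```text
dr [ 0.01 -4.98 -0.02] xyz [15.32  0.73 11.95]
```

Call:
send_rows(dr=[[0,-0.3,0],[0,-1,0],[0,-1.8,0],[0,-2.6,0],[0,-3.4,0],[0,-4.2,0],[0,-5,0],[0,-5,0]], xyz=[[2,0,0],[4.5,0,0],[7.5,0.2,1],[10.5,0.4,3],[13,0.6,6],[15,0.7,9],[15.3,0.7,11],[15.3,0.7,11]], jaw=[75,75,75,75,75,75,75,75])

```text
time_s: 9.2
eef_pos: [0.4922, -0.054, 0.1656]
eef_rot: [0.22, 0.494, 0.83, -0.133]
wrist_force: [-0.3, -0.9, 0.3]
opening: 0.749
grasp_force: 0.0
```

Run:
```python
from h import *
import cv2
c=ctrl.calibration("wrist"); im=ctrl.camera("wrist")[:,:,::-1]
cv2.imwrite("pics/w2.png",im); np.save("w2.npy",c["world_from_camera"]);cv2.imwrite("pics/top2.png",ctrl.camera("top")[:,:,::-1])
p,r,o=pose();print(p,r.as_matrix()[:,2],o["q"].round(2)); print(proj([[.5234,-.1082,.058],[.5234,-.1082,.03]],"wrist",c))
```

```text
[ 0.49498274 -0.05534075  0.16859882] [ 0.23800542 -0.43940774 -0.86618374] [-0.1   0.01  2.06 -0.59  0.85 -0.25]
[[317.43569456 200.7200103 ]
 [317.30776502 174.81785599]]
```

View pics/w2.png

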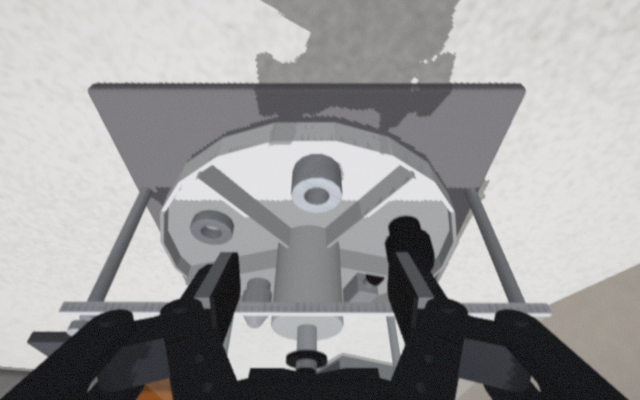

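Wrist view: the collar compartment is square in the front opening, with the dividers (200,175)/(412,172) symmetric about the base edge (92–522). Collar top ring is at about (317,195).

Run:
```python
from h import *
import cv2
c=dict(ctrl.calibration("wrist")); c["world_from_camera"]=np.load("w2.npy")
col=cast([(317,195)],.058,c=c)[0]; print("collar",col)
d=cast([(200,172),(412,169)],.05,c=c)[:,:2]-np.array([.561,-.1938]); print(np.linalg.norm(d,axis=1),np.degrees(np.arctan2(d[:,1],d[:,0])))
u=np.array([np.cos(np.radians(118.4)),np.sin(np.radians(118.4)),0]); ax=.5*u+[0,0,.866]
ctr=np.array([*col[:2],.044])
for s in (.06,.012): plan(ctr+s*ax,tool(118.4,30,-1)); print(ctr+s*ax)
```

```text
collar [ 0.52019775 -0.10305475  0.058     ]
[0.13680321 0.13865617] [151.98726898  86.32000998]
dr [ 0.   -0.   -0.01] xyz [ 1.55 -0.06  7.49]
[ 0.50592903 -0.07666529  0.09596   ]
dr [ 0.   -0.   -0.01] xyz [ 1.55 -0.06 12.29]
[ 0.51734401 -0.09777685  0.054392  ]
```

Run:
```python
from h import *
c=dict(ctrl.calibration("wrist")); c["world_from_camera"]=np.load("w2.npy"); c0=ctrl.calibration("wrist")["world_from_camera"]
print((c["world_from_camera"]-c0)[:3,3])
a=np.radians(118.4);u=np.array([np.cos(a),np.sin(a)]); v=np.array([-u[1],u[0]]); A=np.array([.561,-.1938])
for n,px,z in (("base",[(89,86),(525,86)],.012),("edge",[(62,305),(550,307)],.137),("div",[(200,172),(412,169)],.05),("collar top",[(317,195)],.058),("collar bottom front",[(317,156)],.058),("low top",[(212,227)],.042)):
    q=cast(px,z,c=c)[:,:2]-A; print(n,np.c_[q@u,q@v].round(4).tolist())
import cv2
im=cv2.imread("pics/w2.png"); cv2.imwrite("pics/c2.png",cv2.resize(im[140:220,240:400],None,fx=5,fy=5,interpolation=cv2.INTER_CUBIC))
t=cv2.imread("pics/top2.png");
```

```text
[-0.0025901   0.00128017 -0.00271654]
base [[0.159, 0.1503], [0.1599, -0.1496]]
edge [[0.0856, 0.1452], [0.0857, -0.1459]]
div [[0.114, 0.0757], [0.1175, -0.0736]]
collar top [[0.0992, -0.0073]]
collar bottom front [[0.1356, -0.007]]
low top [[0.042, 0.0838]]
```

View pics/c2.png

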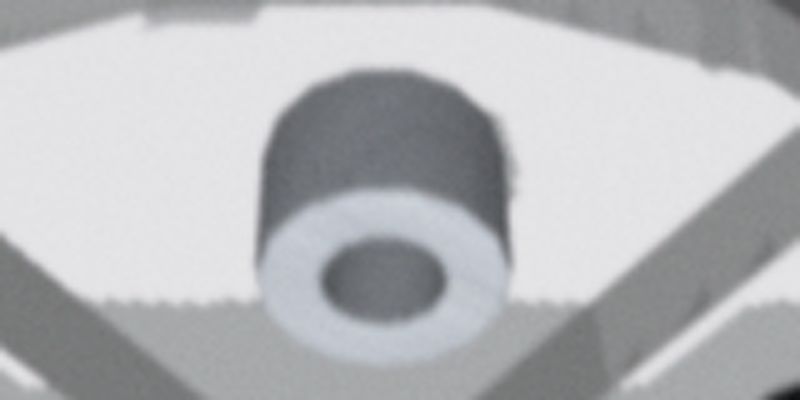

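Crop: the collar's top face centre is at crop (385,275), i.e. pixel (317,195), upright and clear of the dividers. The arm was still settling by about 3 mm at that shot, so I take radius 94.5 mm, 7.4 mm off the middle.

Run:
```python
from h import *
p,r,o=pose(); print(p)
plan([.5198,-.1019,.0545],tool(118.4,30,-1))
```

```text
[ 0.49498274 -0.05534075  0.16859882]
dr [ 0.   -0.   -0.01] xyz [ 1.13 -0.04 12.52]
```

Call:
send_rows(dr=[[0,0,0],[0,0,0],[0,0,0],[0,0,0],[0,0,0],[0,0,0],[0,0,0],[0,0,0]], xyz=[[1.1,0,1],[1.1,0,3],[1.1,0,5],[1.1,0,7],[1.1,0,9],[1.1,0,11],[1.1,0,12],[1.1,0,12.2]], jaw=[75,75,75,75,75,75,75,75])

```text
time_s: 10.3
eef_pos: [0.5184, -0.1011, 0.0558]
eef_rot: [0.222, 0.496, 0.829, -0.133]
wrist_force: [0.2, -0.2, -0.9]
opening: 0.748
grasp_force: 0.0
```

Call:
send_rows(dr=[[0,0,0],[0,0,0],[0,0,0],[0,0,0],[0,0,0],[0,0,0],[0,0,0],[0,0,0]], xyz=[[0,0,0],[0,0,0],[0,0,0],[0,0,0],[0,0,0],[0,0,0],[0,0,0],[0,0,0]], jaw=[70,65,60,55,50,45,40,35])

```text
time_s: 11.3
eef_pos: [0.5189, -0.1005, 0.0567]
eef_rot: [0.223, 0.495, 0.829, -0.133]
wrist_force: [0.3, 2.5, 6.1]
opening: 0.419
grasp_force: 59.7
```

Run:
```python
from h import *
import cv2
c=ctrl.calibration("wrist"); im=ctrl.camera("wrist")[:,:,::-1]
cv2.imwrite("pics/w3.png",im); np.save("w3.npy",c["world_from_camera"])
p,r,o=pose();print(p,r.as_matrix()[:,2],o["q"].round(2),o["wrist_force"],o["opening"],o["grasp_force"])
```

```text
[ 0.51890939 -0.10050869  0.05663874] [ 0.23822148 -0.44028941 -0.86567647] [-0.2   0.28  2.06 -0.76  0.59 -0.09] [-0.7350905   2.54092514  5.18920256] 0.41714873895287674 59.67575713992119
```

Call:
send_rows(dr=[[0,0,0],[0,0,0],[0,0,0],[0,0,0],[0,0,0],[0,0,0],[0,0,0],[0,0,0]], xyz=[[0,0,-0.3],[0,0,-1],[0,0,-2.5],[0,0,-5],[0,0,-8],[0,0,-11],[0,0,-14],[0,0,-16]], jaw=[35,35,35,35,35,35,35,35])

```text
time_s: 12.35
eef_pos: [0.4802, -0.029, 0.1967]
eef_rot: [0.223, 0.495, 0.829, -0.132]
wrist_force: [0.6, -0.2, -2.0]
opening: 0.418
grasp_force: 60.2
```

Call:
send_rows(dr=[[0,0,0],[0,0,0],[0,0,0],[0,0,0],[0,0,0],[0,0,0],[0,0,0],[0,0,0]], xyz=[[0,0,0],[0,0,0],[0,0,0],[0,0,0],[0,0,0],[0,0,0],[0,0,0],[0,0,0]], jaw=[35,35,35,35,35,35,35,35])

```text
time_s: 13.35
eef_pos: [0.4805, -0.0301, 0.1947]
eef_rot: [0.222, 0.495, 0.829, -0.133]
wrist_force: [0.2, 0.6, -1.1]
opening: 0.414
grasp_force: 60.2
```

Run:
```python
from h import *
import cv2
c=ctrl.calibration("wrist"); im=ctrl.camera("wrist")[:,:,::-1]
s=ctrl.camera("side")[:,:,::-1];t=ctrl.camera("top")[:,:,::-1]
np.save("w4.npy",c["world_from_camera"]); np.save("p4.npy",pose()[0])
cv2.imwrite("pics/w4.png",im);cv2.imwrite("pics/s4.png",s);cv2.imwrite("pics/t4.png",t)
p,r,o=pose();print(p,o["q"].round(2),o["wrist_force"],o["opening"],o["grasp_force"])
T=np.eye(4);T[:3,:3]=r.as_matrix();T[:3,3]=p
print((np.linalg.inv(T)@c["world_from_camera"]).round(4).tolist())
print(proj(p,"wrist",c),proj(p,"side"))
# montage: wrist crop x2.4 | side stand crop
a=cv2.resize(im[90:330,170:460],(580,480),interpolation=cv2.INTER_CUBIC)
u,v=proj(p,"side")[0].astype(int); 
b=cv2.resize(s[v-50:v+30,u-30:u+25][:, :],(220,320),interpolation=cv2.INTER_CUBIC)
m=np.zeros((480,800,3),np.uint8); m[:,:580]=a; m[:320,580:]=b; cv2.imwrite("pics/m4.png",m)
```

```text
[ 0.48052214 -0.03011814  0.19475263] [-0.04 -0.05  2.07 -0.57  0.93 -0.23] [-0.07620489 -0.15469999 -2.22984067] 0.4139456709162819 60.22423826158047
[[0.0002, 0.9572, 0.2894, 0.0753], [1.0, -0.0002, 0.0001, -0.0009], [0.0002, 0.2894, -0.9572, -0.1228], [0.0, 0.0, 0.0, 1.0]]
[[315.78383009 291.30309816]] [[364.12628221 153.65548202]]
```

View pics/m4.png

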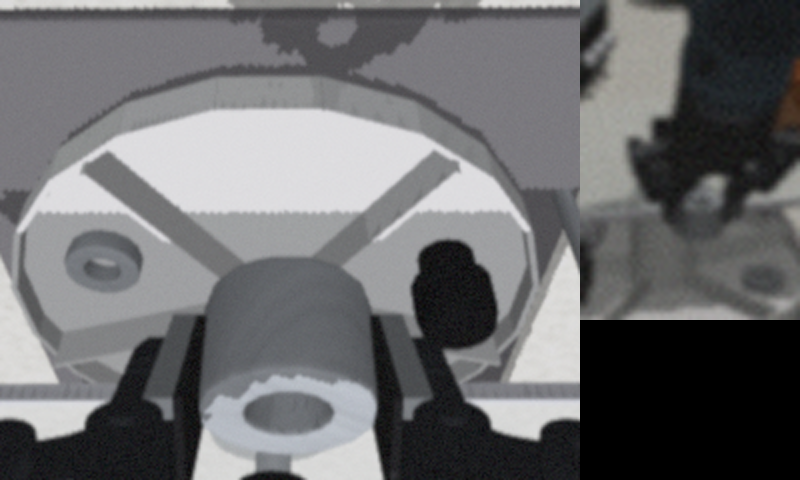

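Wrist crop: collar held upright between the pads, bore centre at about (314.5,297), with the tray fittings still standing. I'll check the wrist camera's bias against the known cover edge and base edge.

Run:
```python
from h import *
import cv2
c=dict(ctrl.calibration("wrist")); c["world_from_camera"]=np.load("w4.npy")
a=np.radians(118.4);u=np.array([np.cos(a),np.sin(a)]); v=np.array([-u[1],u[0]]); A=np.array([.561,-.1938])
P=lambda r,l,z:np.r_[A+r*u+l*v,z]
print(proj([P(.075,.08,.137),P(.075,.08,.133),P(.075,-.08,.137),P(.155,0,.012),P(.155,.1,.012),P(.135,0,.044),P(.02,0,.137)],c=c).round(1))
g=cv2.cvtColor(cv2.imread("pics/w4.png"),6)
print(g[270:310,150:170].mean(1).round().astype(int).tolist()); print(g[84:112,300:330].mean(1).round().astype(int).tolist());print(g[112:150,320:326].mean(1).round().astype(int).tolist())
```

```text
[[195.8 292. ]
 [197.  287. ]
 [414.8 291.9]
 [306.  102.4]
 [182.2 102.5]
 [305.8 146.9]
 [306.5 324. ]]
[217, 217, 218, 217, 217, 217, 217, 217, 217, 217, 214, 194, 156, 133, 126, 124, 122, 121, 124, 143, 179, 209, 215, 216, 217, 217, 217, 217, 215, 206, 180, 147, 118, 91, 73, 56, 45, 33, 27, 27]
[137, 138, 139, 139, 139, 140, 138, 138, 134, 118, 89, 71, 69, 70, 73, 78, 82, 83, 82, 82, 84, 83, 83, 84, 84, 84, 84, 86]
[82, 81, 80, 81, 82, 86, 90, 96, 98, 98, 95, 82, 80, 81, 84, 98, 124, 140, 143, 144, 145, 145, 145, 147, 146, 146, 146, 145, 146, 144, 144, 152, 185, 215, 221, 221, 221, 220]
```

```bash
cat >> h.py <<'E'
OFF=np.array([.0022,0,.0133]); SX=122.3
def stand(tip,s,off=OFF,sx=SX,lean=30):
    """collar centre at arc coordinate s along rod (m): s>0 beyond the tip on the leg's line; s from tip backwards negative. returns TCP,R"""
    a=np.radians(sx-180); X=np.array([np.cos(a),np.sin(a),0]); Z=np.array([0,0,1.])
    th=np.radians(40)
    foot=np.array(tip)-X*(.04*(1-np.cos(th))+.06*np.sin(th))-Z*(.05+.04*np.sin(th)+.06*np.cos(th))
    L=.06+s
    if L>=0: t=th; c=np.array(tip)+s*(X*np.sin(th)+Z*np.cos(th))
    else:
        arc=-L; t=max(th-arc/.04,0); extra=max(arc-.04*th,0)
        c=foot+Z*.05+X*.04*(1-np.cos(t))+Z*.04*np.sin(t)-Z*extra
    Rt=tool(sx,lean-np.degrees(t),-1); return c-Rt.apply(off),Rt,c
E
python3 - <<'E'
from h import *
np.set_printoptions(precision=4,suppress=True)
tip=np.array([.6006,.122,.152]); P,Rt,c=stand(tip,.05); print(P,c); plan(P,Rt); print(stand(tip,-1)[2])
print(cast([(343,113)],.1)[0])
E
```

```text
[0.6202 0.0911 0.203 ] [0.6178 0.0948 0.1903]
dr [-0.12  6.66 -0.67] xyz [ 3.09 18.04 -2.73]
[ 0.575   0.1625 -0.8317]
[0.7556 0.1161 0.1   ]
```

Call:
send_rows(dr=[[0,0.2,0],[0,1,-0.1],[0,2,-0.2],[0,3,-0.3],[-0.1,4,-0.4],[-0.1,5,-0.5],[-0.1,6,-0.6],[-0.1,6.7,-0.7]], xyz=[[0.1,1,-1],[0.4,3.5,-2.5],[0.8,6,-3],[1.3,9,-3.5],[1.8,12,-3.5],[2.3,15,-3],[2.8,17,-2.8],[3.1,18,-2.7]], jaw=[35,35,35,35,35,35,35,35])

```text
time_s: 14.5
eef_pos: [0.6215, 0.0914, 0.203]
eef_rot: [-0.079, 0.479, 0.873, 0.043]
wrist_force: [-0.6, 0.5, -1.6]
opening: 0.414
grasp_force: 60.3
```

Call:
send_rows(dr=[[0,0,0],[0,0,0],[0,0,0],[0,0,0],[0,0,0],[0,0,0],[0,0,0],[0,0,0]], xyz=[[0,0,0],[0,0,0],[0,0,0],[0,0,0],[0,0,0],[0,0,0],[0,0,0],[0,0,0]], jaw=[35,35,35,35,35,35,35,35])

```text
time_s: 15.5
eef_pos: [0.6198, 0.0907, 0.2025]
eef_rot: [-0.079, 0.479, 0.873, 0.042]
wrist_force: [-0.5, -0.7, -2.1]
opening: 0.414
grasp_force: 60.4
```

Run:
```python
from h import *
import cv2
c=ctrl.calibration("wrist"); im=ctrl.camera("wrist")[:,:,::-1]
s=ctrl.camera("side")[:,:,::-1];t=ctrl.camera("top")[:,:,::-1]
np.save("w5.npy",c["world_from_camera"])
for n,i in (("w5",im),("s5",s),("t5",t)): cv2.imwrite(f"pics/{n}.png",i)
p,r,o=pose();print(p,r.as_matrix()[:,2].round(3),o["q"].round(2),o["wrist_force"],o["opening"],o["grasp_force"])
tip=np.array([.6006,.122,.152]); P,Rt,cc=stand(tip,.05); print(P); print("tip",proj(tip,c=c),"foot",proj([.575,.1625,.03],c=c), proj(cc,"side"),proj(tip,"side"))
u,v=proj(tip,"side")[0].astype(int)
a=cv2.resize(im[60:330,170:460],(516,480),interpolation=cv2.INTER_CUBIC)
b=cv2.resize(s[v-45:v+75,u-35:u+36],(284,480),interpolation=cv2.INTER_CUBIC); print(u-35,v-45)
cv2.imwrite("pics/m5.png",np.hstack([a,b]))
```

```text
[0.61981128 0.09076478 0.20257032] [-0.097  0.149 -0.984] [-0.11  0.39  1.45  0.14  1.41 -0.71] [ 0.14539471 -0.30622228 -1.92588609] 0.41879320920637275 60.36317367106676
[0.62016557 0.09105033 0.20301814]
tip [[316.44006158 187.14187127]] foot [[315.83713154 119.49695812]] [[308.71485773 166.51516131]] [[311.12498667 182.73607867]]
276 137
```

View pics/m5.png

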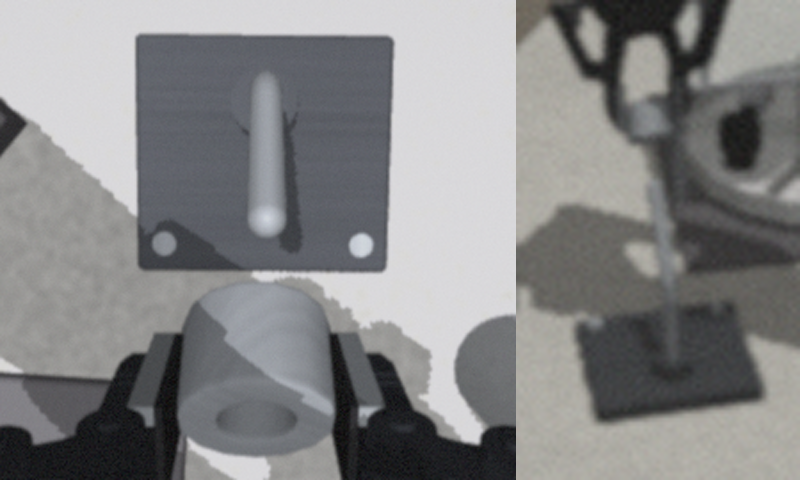

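Wrist view: rod tip at (319.5,183), collar bore at (314.5,296), plate square in the image so yaw is right. Side view: collar (309.8,167) and tip (310.8,182.8), within 1 px of prediction.

Run:
```python
from h import *
np.set_printoptions(precision=4,suppress=True)
c=dict(ctrl.calibration("wrist")); c["world_from_camera"]=np.load("w5.npy")
for b in (0,2.5): print(cast([(319.5,183.1+b)],.152,c=c)[0], cast([(319.5+.0,117.9+b)],.03,c=c)[0])
# plate corners -> orientation
q=np.array([(137,36),(140,268),(387,268),(393,38)])/1.779+[170,60+2.5]; w=cast(q,.016,c=c)[:,:2]; e=np.roll(w,-1,0)-w
print(w.mean(0),np.linalg.norm(e,axis=1),np.degrees(np.arctan2(e[:,1],e[:,0])))
```

```text
[0.6008 0.1246 0.152 ] [0.5769 0.1653 0.03  ]
[0.6015 0.1235 0.152 ] [0.578  0.1635 0.03  ]
[0.5905 0.1427] [0.1163 0.1276 0.1152 0.1268] [ -58.0029   32.4994  122.385  -147.9845]
```

Run:
```python
from h import *
np.set_printoptions(precision=4,suppress=True)
tip=np.array([.6013,.1230,.152])
for s in (.022,.012,.0): P,Rt,c=stand(tip,s); plan(P,Rt)
```

```text
dr [-0.03 -0.04  0.02] xyz [1.45 0.17 2.4 ]
dr [-0.03 -0.04  0.02] xyz [1.95 0.17 3.26]
dr [-0.03 -0.04  0.02] xyz [2.54 0.18 4.3 ]
```

Call:
send_rows(dr=[[0,0,0],[0,0,0],[0,0,0],[0,0,0],[0,0,0],[0,0,0],[0,0,0],[0,0,0]], xyz=[[0.4,0.1,0.6],[0.8,0.2,1.2],[1.2,0.2,1.8],[1.45,0.2,2.4],[1.45,0.2,2.4],[1.45,0.2,2.4],[1.45,0.2,2.4],[1.45,0.2,2.4]], jaw=[35,35,35,35,35,35,35,35])

```text
time_s: 16.65
eef_pos: [0.6117, 0.1073, 0.1818]
eef_rot: [-0.078, 0.479, 0.873, 0.042]
wrist_force: [0.2, -0.8, -1.6]
opening: 0.416
grasp_force: 60.4
```

Run:
```python
from h import *
import cv2
np.set_printoptions(precision=4,suppress=True)
c=ctrl.calibration("wrist"); im=ctrl.camera("wrist")[:,:,::-1]; cv2.imwrite("pics/w6.png",im); np.save("w6.npy",c["world_from_camera"])
s=ctrl.camera("side")[:,:,::-1]; cv2.imwrite("pics/s6.png",s)
p,r,o=pose(); print(p,o["wrist_force"]); tip=np.array([.6013,.1230,.152]); print(stand(tip,.022)[0])
# rod edges in wrist image at rows above the collar
g=cv2.cvtColor(im,6).astype(int)
for row in range(110,240,10): print(row,g[row,290:350:2].tolist())
a=np.radians(SX-180);X=np.array([np.cos(a),np.sin(a),0]);b=X*np.sin(.698)+np.array([0,0,1])*np.cos(.698)
print(proj([tip-b*k for k in (0,.01,.02,.03,.04,.05,.06)],c=c).round(1).tolist())
for s in (.012,.0): P,Rt,cc=stand(tip,s); plan(P,Rt)
```

```text
[0.6116 0.1073 0.1817] [ 0.6136 -0.1497 -1.8521]
[0.6112 0.1073 0.1816]
110 [99, 100, 98, 98, 97, 96, 96, 98, 96, 96, 98, 97, 95, 96, 96, 96, 97, 99, 94, 94, 94, 97, 97, 97, 97, 97, 97, 97, 97, 95]
120 [93, 96, 95, 95, 97, 97, 96, 95, 102, 98, 101, 100, 102, 100, 103, 100, 98, 101, 95, 95, 93, 94, 93, 93, 92, 98, 97, 91, 96, 94]
130 [96, 94, 95, 99, 102, 103, 102, 99, 100, 102, 118, 131, 137, 138, 136, 131, 113, 95, 96, 96, 96, 94, 96, 93, 94, 94, 97, 96, 94, 96]
140 [96, 95, 94, 99, 97, 101, 103, 101, 97, 122, 138, 148, 156, 155, 155, 149, 136, 114, 84, 99, 99, 98, 95, 98, 98, 94, 94, 98, 95, 96]
150 [96, 91, 98, 94, 92, 97, 101, 100, 103, 126, 137, 150, 156, 158, 156, 150, 138, 119, 86, 71, 80, 69, 79, 96, 92, 93, 94, 95, 94, 94]
160 [92, 90, 89, 94, 93, 92, 92, 91, 103, 127, 139, 150, 154, 158, 155, 150, 138, 122, 94, 62, 61, 68, 84, 93, 94, 93, 94, 95, 94, 93]
170 [95, 92, 95, 91, 93, 92, 93, 92, 109, 129, 140, 149, 154, 159, 156, 151, 139, 125, 96, 61, 63, 65, 84, 92, 93, 93, 91, 90, 96, 93]
180 [95, 94, 92, 97, 93, 95, 96, 96, 116, 132, 140, 151, 156, 159, 155, 150, 139, 124, 1
[... 259 characters left out ...]
, 143, 126, 109, 69, 66, 70, 65, 67, 93, 94, 96, 94, 93, 93]
210 [64, 65, 76, 93, 89, 90, 89, 103, 123, 132, 144, 151, 154, 160, 157, 151, 140, 132, 112, 76, 62, 63, 62, 64, 86, 93, 92, 91, 91, 92]
220 [66, 67, 73, 88, 104, 122, 136, 144, 147, 148, 148, 146, 148, 149, 147, 145, 146, 146, 136, 119, 101, 85, 73, 66, 67, 66, 63, 67, 72, 90]
230 [140, 143, 141, 145, 147, 152, 152, 152, 154, 154, 156, 157, 159, 157, 154, 154, 152, 150, 151, 150, 142, 144, 141, 141, 137, 137, 131, 130, 121, 94]
[[314.7, 228.5], [314.7, 212.5], [314.7, 197.8], [314.7, 184.1], [314.7, 171.4], [314.8, 159.6], [314.8, 148.5]]
dr [-0.02 -0.04  0.02] xyz [ 0.51 -0.03  0.88]
dr [-0.02 -0.04  0.02] xyz [ 1.1  -0.03  1.92]
```

Call:
send_rows(dr=[[0,0,0],[0,0,0],[0,0,0],[0,0,0],[0,0,0],[0,0,0],[0,0,0],[0,0,0]], xyz=[[0.1,0.05,0.15],[0.2,0.05,0.35],[0.3,0.05,0.53],[0.4,0.05,0.7],[0.5,0.05,0.88],[0.5,0.05,0.88],[0.5,0.05,0.88],[0.5,0.05,0.88]], jaw=[35,35,35,35,35,35,35,35])

```text
time_s: 17.75
eef_pos: [0.6085, 0.1131, 0.1739]
eef_rot: [-0.079, 0.479, 0.873, 0.042]
wrist_force: [0.4, 0.4, -2.2]
opening: 0.413
grasp_force: 60.4
```

Call:
send_rows(dr=[[0,0,0],[0,0,0],[0,0,0],[0,0,0],[0,0,0],[0,0,0],[0,0,0],[0,0,0]], xyz=[[0.1,0,0.15],[0.2,0,0.35],[0.3,0,0.5],[0.4,0,0.7],[0.5,0,0.85],[0.6,0,1.05],[0.6,0,1.05],[0.6,0,1.05]], jaw=[35,35,35,35,35,35,35,35])

```text
time_s: 18.75
eef_pos: [0.6043, 0.1197, 0.1645]
eef_rot: [-0.079, 0.479, 0.873, 0.042]
wrist_force: [0.5, 0.3, -1.9]
opening: 0.419
grasp_force: 60.4
```

Run:
```python
from h import *
import cv2
np.set_printoptions(precision=4,suppress=True)
c=ctrl.calibration("wrist"); im=ctrl.camera("wrist")[:,:,::-1]; cv2.imwrite("pics/w7.png",im); np.save("w7.npy",c["world_from_camera"])
cv2.imwrite("pics/s7.png",ctrl.camera("side")[:,:,::-1])
p,r,o=pose(); print(p,o["wrist_force"],o["torque"])
g=cv2.cvtColor(im,6).astype(int)
for row in range(282,318,3): print(row,g[row,285:350:3].tolist())
g6=cv2.cvtColor(cv2.imread("pics/w6.png"),6).astype(int)
print("w6")
for row in range(282,318,3): print(row,g6[row,285:350:3].tolist())
tip=np.array([.6013,.1230,.152]); print(proj(tip,c=c))
for s in (-.012,-.024): P,Rt,cc=stand(tip,s); plan(P,Rt)
```

```text
[0.6043 0.1197 0.1646] [-0.3105 -0.7217 -1.7069] [-0.147  -0.1014  0.0141]
282 [113, 113, 109, 111, 109, 110, 108, 111, 109, 112, 111, 116, 138, 152, 150, 155, 157, 155, 157, 156, 159, 156]
285 [113, 111, 108, 108, 107, 110, 109, 107, 104, 105, 107, 106, 103, 114, 136, 149, 151, 151, 154, 156, 157, 159]
288 [110, 112, 110, 107, 103, 98, 100, 104, 103, 104, 104, 102, 103, 97, 96, 110, 133, 146, 149, 153, 155, 155]
291 [112, 110, 108, 92, 87, 94, 100, 106, 103, 107, 104, 101, 101, 96, 93, 87, 86, 107, 132, 149, 136, 131]
294 [109, 110, 96, 83, 90, 95, 97, 102, 101, 104, 104, 104, 102, 98, 96, 86, 77, 82, 107, 113, 110, 110]
297 [110, 107, 95, 81, 92, 96, 101, 100, 104, 104, 103, 102, 102, 95, 92, 87, 78, 87, 110, 104, 106, 107]
300 [107, 109, 107, 89, 92, 94, 100, 103, 101, 103, 102, 98, 100, 94, 94, 89, 87, 106, 111, 111, 112, 108]
303 [110, 111, 111, 110, 103, 101, 104, 103, 105, 104, 104, 103, 100, 101, 100, 98, 113, 114, 113, 106, 107, 110]
306 [111, 110, 111, 110, 113, 116, 112, 111, 112, 110, 110, 110, 110, 112, 113, 111, 111, 114, 114, 110, 108, 108]
309 [112, 111, 112, 109, 110
[... 1086 characters left out ...]
114, 112]
303 [115, 115, 116, 112, 105, 103, 104, 107, 105, 109, 105, 106, 104, 105, 102, 102, 113, 116, 112, 113, 113, 114]
306 [112, 113, 113, 114, 118, 116, 116, 118, 113, 114, 115, 111, 113, 115, 115, 116, 116, 115, 114, 113, 112, 109]
309 [114, 113, 114, 114, 111, 116, 115, 115, 119, 115, 113, 115, 113, 115, 116, 111, 112, 111, 113, 112, 112, 136]
312 [183, 152, 118, 111, 110, 112, 112, 110, 113, 111, 111, 115, 110, 112, 113, 113, 112, 111, 119, 132, 145, 148]
315 [211, 212, 210, 191, 162, 149, 132, 125, 122, 116, 112, 111, 115, 114, 120, 119, 132, 142, 143, 143, 152, 153]
[[313.7356 269.7557]]
dr [-0.03 -0.04  0.03] xyz [ 0.59 -0.07  1.02]
dr [-0.03 -0.04  0.03] xyz [ 1.19 -0.07  2.07]
```

Call:
send_rows(dr=[[0,0,0],[0,0,0],[0,0,0],[0,0,0],[0,0,0],[0,0,0],[0,0,0],[0,0,0]], xyz=[[0.1,0,0.2],[0.25,0,0.4],[0.4,0,0.7],[0.5,0,0.9],[0.6,0,1.1],[0.75,0,1.3],[0.85,0,1.5],[0.9,0,1.55]], jaw=[35,35,35,35,35,35,35,35])

```text
time_s: 19.85
eef_pos: [0.5978, 0.1296, 0.1507]
eef_rot: [-0.079, 0.479, 0.873, 0.042]
wrist_force: [0.2, -0.2, -1.8]
opening: 0.415
grasp_force: 60.4
```

Run:
```python
from h import *
import cv2
np.set_printoptions(precision=4,suppress=True)
c=ctrl.calibration("wrist"); im=ctrl.camera("wrist")[:,:,::-1]; cv2.imwrite("pics/w8.png",im); np.save("w8.npy",c["world_from_camera"])
s=ctrl.camera("side")[:,:,::-1]; cv2.imwrite("pics/s8.png",s)
p,r,o=pose(); print(p,o["wrist_force"],o["torque"])
tip=np.array([.6013,.1230,.152]); print(proj(tip,c=c),proj(tip,"side"))
a=cv2.resize(im[170:330,220:410],(570,480),interpolation=cv2.INTER_CUBIC); u,v=proj(tip,"side")[0].astype(int)
b=cv2.resize(s[v-45:v+75,u-28:u+29],(228,480),interpolation=cv2.INTER_CUBIC)
cv2.imwrite("pics/m8.png",np.hstack([a,b]))
```

```text
[0.5979 0.1296 0.1508] [-0.0967  0.1292 -2.2509] [-0.1136 -0.0879  0.0228]
[[314.014  310.1052]] [[310.7854 182.8601]]
```

View pics/m8.png

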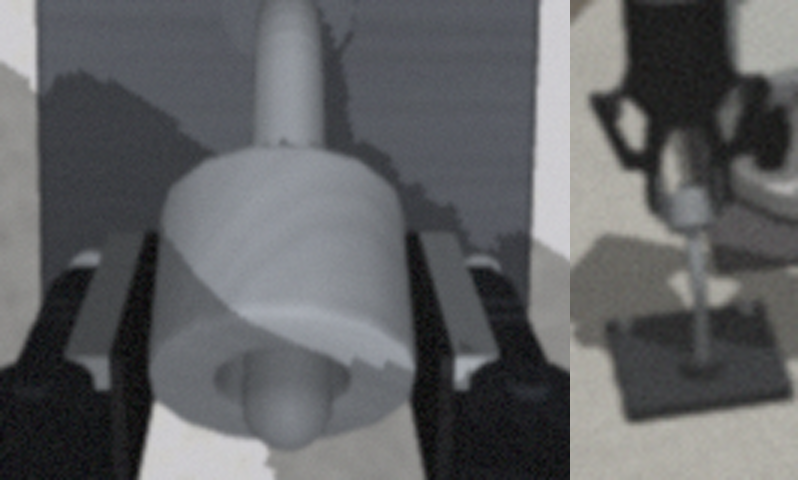

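The collar is threaded: the rod tip shows through the bore, rod about 0.8 mm right of centre, with no contact force. Next I follow the rod round, using the line fitted to the rod over the collar's length.

```bash
cat >> h.py <<'E'
TIP=np.array([.6013,.1230,.152])
def rod(s):
    a=np.radians(SX-180); X=np.array([np.cos(a),np.sin(a),0]); Z=np.array([0,0,1.]); th=np.radians(40)
    foot=TIP-X*(.04*(1-np.cos(th))+.06*np.sin(th))-Z*(.05+.04*np.sin(th)+.06*np.cos(th))
    if s>=-.06: return TIP+s*(X*np.sin(th)+Z*np.cos(th))
    t=max(th+(s+.06)/.04,0); e=max(-.06-s-.04*th,0)
    return foot+X*.04*(1-np.cos(t))+Z*(.05+.04*np.sin(t)-e)
def fit(s,off=(.0022,-.0013,.0133)):
    a=np.radians(SX-180); X=np.array([np.cos(a),np.sin(a),0])
    q=np.array([rod(s+k) for k in np.linspace(-.014,.014,29)]); c=(q.max(0)+q.min(0))/2 if 0 else q.mean(0)
    d=np.linalg.svd(q-c)[2][0]; d*=np.sign(d[2]); t=np.degrees(np.arctan2(d@X,d[2]))
    Rt=tool(SX,30-t,-1); return c-Rt.apply(off),Rt,t,c
def plans(ss,off=(.0022,-.0013,.0133)):
    p,r,o=pose(); print(p,o["wrist_force"].round(1))
    for s in ss:
        P,Rt,t,c=fit(s,off); print(s,round(t,1),"dr",np.round(np.degrees((r.inv()*Rt).as_rotvec())/6,2),"xyz",np.round(r.inv().apply(P-p)*100,2))
E
python3 - <<'E'
from h import *
plans([-.018,-.021,-.024,-.027,-.03,-.033,-.036,-.039,-.042])
E
```

```text
[0.59793666 0.12956526 0.15079037] [-0.1  0.1 -2.3]
-0.018 40.0 dr [-0.03 -0.04  0.03] xyz [-0.02  0.06 -0.02]
-0.021 40.0 dr [-0.03 -0.04  0.03] xyz [0.13 0.06 0.24]
-0.024 40.0 dr [-0.03 -0.04  0.03] xyz [0.28 0.07 0.5 ]
-0.027 40.0 dr [-0.03 -0.04  0.03] xyz [0.42 0.07 0.76]
-0.03 40.0 dr [-0.03 -0.04  0.03] xyz [0.57 0.07 1.02]
-0.033 40.0 dr [-0.03 -0.04  0.03] xyz [0.72 0.07 1.28]
-0.036 40.0 dr [-0.03 -0.04  0.03] xyz [0.87 0.07 1.54]
-0.039 40.0 dr [-0.03 -0.04  0.03] xyz [1.02 0.07 1.8 ]
-0.042 40.0 dr [-0.03 -0.04  0.03] xyz [1.17 0.07 2.07]
```

Call:
send_rows(dr=[[0,0,0],[0,0,0],[0,0,0],[0,0,0],[0,0,0],[0,0,0],[0,0,0],[0,0,0]], xyz=[[0.1,0.06,0.2],[0.28,0.06,0.5],[0.42,0.06,0.76],[0.57,0.06,1.02],[0.72,0.06,1.28],[0.87,0.06,1.54],[1.02,0.06,1.8],[1.17,0.06,2.07]], jaw=[35,35,35,35,35,35,35,35])

```text
time_s: 20.95
eef_pos: [0.5902, 0.1427, 0.1324]
eef_rot: [-0.079, 0.479, 0.873, 0.042]
wrist_force: [-0.2, -0.2, -2.6]
opening: 0.417
grasp_force: 60.4
```

Run:
```python
from h import *
import cv2
im=ctrl.camera("wrist")[:,:,::-1]; cv2.imwrite("pics/w9.png",im)
g=cv2.cvtColor(im,6).astype(int)
# rod columns just behind the collar and in front of it
for row in (190,200,210,330,345): print(row,g[row,285:350:2].tolist())
plans([-.042,-.045,-.048,-.051,-.054,-.057,-.06,-.062,-.064,-.066])
```

```text
190 [88, 90, 86, 88, 91, 91, 91, 92, 93, 94, 94, 82, 75, 77, 76, 78, 76, 70, 72, 91, 92, 90, 93, 93, 89, 90, 84, 87, 89, 87, 88, 86, 86]
200 [86, 83, 86, 82, 90, 91, 92, 93, 90, 89, 86, 89, 98, 105, 106, 107, 104, 100, 90, 81, 66, 70, 85, 87, 91, 89, 86, 84, 84, 84, 84, 83, 83]
210 [86, 87, 87, 87, 84, 85, 87, 94, 93, 87, 101, 112, 120, 129, 131, 130, 132, 125, 116, 101, 83, 67, 59, 65, 67, 80, 85, 84, 85, 85, 84, 84, 84]
330 [196, 195, 198, 196, 197, 199, 182, 84, 87, 86, 92, 95, 97, 97, 99, 101, 101, 98, 96, 96, 91, 85, 88, 129, 133, 133, 137, 132, 134, 135, 137, 138, 134]
345 [197, 198, 196, 197, 198, 198, 159, 79, 84, 86, 89, 92, 98, 101, 99, 102, 101, 101, 96, 95, 88, 86, 82, 127, 139, 140, 138, 138, 137, 136, 134, 137, 135]
[0.58987462 0.1429375  0.13203818] [ 0.3  0.1 -2.6]
-0.042 40.0 dr [-0.03 -0.04  0.03] xyz [-0.03  0.03 -0.06]
-0.045 40.0 dr [-0.03 -0.04  0.03] xyz [0.11 0.03 0.2 ]
-0.048 40.0 dr [-0.03 -0.05  0.03] xyz [0.26 0.03 0.46]
-0.051 39.7 dr [-0.03 -0.08  0.03] xyz [0.42 0.03 0.72]
-0.054 39.1 dr [-0.03 -0.19  0.03] xyz [0.57 0.04 0.99]
-0.057 37.9 dr [-0.03 -0.39  0.03] xyz [0.74 0.04 1.25]
-0.06 36.1 dr [-0.03 -0.69  0.03] xyz [0.91 0.04 1.51]
-0.062 34.6 dr [-0.03 -0.95  0.03] xyz [1.03 0.04 1.69]
-0.064 32.7 dr [-0.03 -1.26  0.03] xyz [1.15 0.04 1.87]
-0.066 30.5 dr [-0.03 -1.62  0.03] xyz [1.26 0.04 2.06]
```

Call:
send_rows(dr=[[0,0,0],[0,0,0],[0,-0.1,0],[0,-0.2,0],[0,-0.4,0],[0,-0.7,0],[0,-0.95,0],[0,-1.26,0]], xyz=[[0.11,0,0.2],[0.26,0,0.46],[0.42,0,0.72],[0.57,0,0.99],[0.74,0,1.25],[0.91,0,1.51],[1.03,0,1.69],[1.15,0,1.87]], jaw=[35,35,35,35,35,35,35,35])

```text
time_s: 22.0
eef_pos: [0.5823, 0.1552, 0.1162]
eef_rot: [-0.02, 0.481, 0.876, 0.01]
wrist_force: [-0.1, 1.3, -0.9]
opening: 0.418
grasp_force: 60.4
```

Run:
```python
from h import *
print(ctrl.get_obs()["torque"],ctrl.get_obs()["q"].round(2))
plans([-.064,-.066,-.068,-.07,-.072,-.074,-.076,-.078,-.08])
```

```text
[0.049075   0.00979936 0.06056019] [ 0.04  0.4   1.62  0.04  1.14 -0.54]
[0.5823165  0.15518571 0.11617651] [-0.1  1.3 -0.9]
-0.064 32.7 dr [-0.02  0.02  0.03] xyz [0.02 0.01 0.05]
-0.066 30.5 dr [-0.02 -0.34  0.03] xyz [0.16 0.02 0.22]
-0.068 28.1 dr [-0.02 -0.73  0.03] xyz [0.3  0.02 0.39]
-0.07 25.5 dr [-0.02 -1.17  0.03] xyz [0.44 0.02 0.57]
-0.072 22.8 dr [-0.02 -1.63  0.03] xyz [0.58 0.02 0.75]
-0.074 19.9 dr [-0.02 -2.1   0.03] xyz [0.71 0.02 0.93]
-0.076 17.1 dr [-0.02 -2.57  0.03] xyz [0.83 0.02 1.13]
-0.078 14.4 dr [-0.02 -3.03  0.03] xyz [0.94 0.02 1.33]
-0.08 11.8 dr [-0.02 -3.46  0.03] xyz [1.04 0.02 1.53]
```

Call:
send_rows(dr=[[0,-0.15,0],[0,-0.34,0],[0,-0.55,0],[0,-0.75,0],[0,-0.95,0],[0,-1.17,0],[0,-1.4,0],[0,-1.63,0]], xyz=[[0.06,0,0.12],[0.12,0,0.22],[0.19,0,0.3],[0.26,0,0.39],[0.33,0,0.48],[0.4,0,0.57],[0.47,0,0.66],[0.54,0,0.75]], jaw=[35,35,35,35,35,35,35,35])

```text
time_s: 23.0
eef_pos: [0.5793, 0.1604, 0.1093]
eef_rot: [0.054, 0.48, 0.875, -0.031]
wrist_force: [-3.8, 3.2, 3.6]
opening: 0.415
grasp_force: 61.2
```

Run:
```python
from h import *
import cv2
cv2.imwrite("pics/w10.png",ctrl.camera("wrist")[:,:,::-1])
print(ctrl.get_obs()["torque"])
plans([-.072,-.074,-.076,-.078,-.08,-.083,-.086,-.089])
```

```text
[0.46214994 0.27436648 0.04811049]
[0.57901019 0.16061726 0.10885625] [-2.1  2.4  0.1]
-0.072 22.8 dr [-0.01  0.    0.04] xyz [-0.02  0.   -0.01]
-0.074 19.9 dr [-0.01 -0.47  0.04] xyz [0.14 0.   0.15]
-0.076 17.1 dr [-0.01 -0.94  0.04] xyz [0.29 0.01 0.32]
-0.078 14.4 dr [-0.01 -1.4   0.04] xyz [0.43 0.01 0.5 ]
-0.08 11.8 dr [-0.01 -1.84  0.04] xyz [0.56 0.01 0.69]
-0.083 8.3 dr [-0.01 -2.42  0.04] xyz [0.73 0.01 0.97]
-0.086 5.4 dr [-0.01 -2.9   0.04] xyz [0.88 0.01 1.27]
-0.089 3.1 dr [-0.   -3.27  0.04] xyz [1.   0.01 1.56]
```

Call:
send_rows(dr=[[0,-0.1,0],[0,-0.3,0],[0,-0.5,0],[0,-0.7,0],[0,-0.94,0],[0,-1.15,0],[0,-1.4,0],[0,-1.4,0]], xyz=[[0.06,0,0],[0.15,0,0.1],[0.21,0,0.17],[0.28,0,0.25],[0.36,0,0.32],[0.43,0,0.41],[0.5,0,0.5],[0.5,0,0.5]], jaw=[35,35,35,35,35,35,35,35])

```text
time_s: 24.05
eef_pos: [0.5767, 0.1637, 0.1029]
eef_rot: [0.118, 0.476, 0.869, -0.066]
wrist_force: [-2.1, 3.1, -0.1]
opening: 0.418
grasp_force: 60.6
```

Run:
```python
from h import *
print(ctrl.get_obs()["torque"])
plans([-.078,-.08,-.083,-.086,-.089,-.092,-.095])
```

```text
[ 0.72955611  0.47555957 -0.01410358]
[0.57668542 0.1637031  0.10287368] [-2.1  3.1 -0.1]
-0.078 14.4 dr [-0.01 -0.02  0.04] xyz [-0.03  0.04 -0.04]
-0.08 11.8 dr [-0.01 -0.45  0.04] xyz [0.12 0.04 0.12]
-0.083 8.3 dr [-0.01 -1.03  0.04] xyz [0.34 0.04 0.38]
-0.086 5.4 dr [-0.01 -1.52  0.04] xyz [0.52 0.04 0.65]
-0.089 3.1 dr [-0.01 -1.89  0.04] xyz [0.68 0.04 0.93]
-0.092 1.6 dr [-0.01 -2.15  0.04] xyz [0.82 0.04 1.22]
-0.095 0.6 dr [-0.01 -2.31  0.04] xyz [0.93 0.04 1.5 ]
```

Call:
send_rows(dr=[[0,0,0],[0,-0.2,0],[0,-0.45,0],[0,-0.65,0],[0,-0.85,0],[0,-1.03,0],[0,-1.3,0],[0,-1.52,0]], xyz=[[0.07,0,0],[0.15,0,0.08],[0.22,0,0.16],[0.29,0,0.23],[0.36,0,0.31],[0.43,0,0.41],[0.52,0,0.55],[0.61,0,0.68]], jaw=[35,35,35,35,35,35,35,35])

```text
time_s: 25.05
eef_pos: [0.5748, 0.1667, 0.095]
eef_rot: [0.187, 0.47, 0.856, -0.104]
wrist_force: [-0.5, 0.3, -2.7]
opening: 0.42
grasp_force: 60.4
```

Run:
```python
from h import *
print(ctrl.get_obs()["torque"],ctrl.get_obs()["q"].round(2))
plans([-.086,-.089,-.092,-.095,-.1,-.105,-.11])
```

```text
[ 0.29813688  0.1934622  -0.00546363] [ 0.29  0.41  1.72 -0.52  0.95  0.01]
[0.57480146 0.16674981 0.09495988] [-0.5  0.3 -2.7]
-0.086 5.4 dr [-0.01  0.02  0.04] xyz [-0.04  0.03 -0.01]
-0.089 3.1 dr [-0.01 -0.35  0.04] xyz [0.16 0.03 0.24]
-0.092 1.6 dr [-0.01 -0.62  0.04] xyz [0.34 0.03 0.5 ]
-0.095 0.6 dr [-0.01 -0.78  0.04] xyz [0.5  0.03 0.77]
-0.1 0.0 dr [-0.01 -0.87  0.04] xyz [0.73 0.04 1.22]
-0.105 0.0 dr [-0.01 -0.88  0.04] xyz [0.94 0.04 1.67]
-0.11 0.0 dr [-0.01 -0.88  0.04] xyz [1.15 0.04 2.12]
```

Call:
send_rows(dr=[[0,-0.1,0],[0,-0.35,0],[0,-0.5,0],[0,-0.62,0],[0,-0.72,0],[0,-0.8,0],[0,-0.87,0],[0,-0.87,0]], xyz=[[0.1,0.02,0.12],[0.21,0.02,0.24],[0.3,0.02,0.37],[0.39,0.02,0.5],[0.5,0.02,0.68],[0.6,0.02,0.85],[0.7,0.02,1.03],[0.78,0.02,1.22]], jaw=[35,35,35,35,35,35,35,35])

```text
time_s: 26.05
eef_pos: [0.5738, 0.1687, 0.0806]
eef_rot: [0.225, 0.465, 0.847, -0.125]
wrist_force: [0.1, 0.4, -2.0]
opening: 0.419
grasp_force: 60.4
```

Run:
```python
from h import *
print(ctrl.get_obs()["torque"],ctrl.get_obs()["q"].round(2))
plans([-.1,-.105,-.11,-.115,-.12,-.1239])
```

```text
[ 0.38592208  0.23275394 -0.00551741] [ 0.33  0.45  1.73 -0.65  0.94  0.15]
[0.57378117 0.16867238 0.08062115] [ 0.1  0.4 -2. ]
-0.1 0.0 dr [-0.   -0.02  0.04] xyz [-0.07  0.02  0.01]
-0.105 0.0 dr [-0.   -0.02  0.04] xyz [0.18 0.02 0.44]
-0.11 0.0 dr [-0.   -0.02  0.04] xyz [0.43 0.02 0.88]
-0.115 0.0 dr [-0.   -0.02  0.04] xyz [0.68 0.02 1.31]
-0.12 0.0 dr [-0.   -0.02  0.04] xyz [0.93 0.02 1.74]
-0.1239 -0.0 dr [-0.   -0.02  0.04] xyz [1.12 0.02 2.08]
```

Call:
send_rows(dr=[[0,0,0],[0,0,0],[0,0,0],[0,0,0],[0,0,0],[0,0,0],[0,0,0],[0,0,0]], xyz=[[0.15,0,0.26],[0.3,0,0.52],[0.45,0,0.78],[0.6,0,1.04],[0.75,0,1.3],[0.9,0,1.56],[1.0,0,1.73],[1.05,0,1.82]], jaw=[35,35,35,35,35,35,35,35])

```text
time_s: 27.05
eef_pos: [0.5737, 0.1686, 0.0597]
eef_rot: [0.225, 0.465, 0.847, -0.125]
wrist_force: [0.2, 0.5, -2.2]
opening: 0.418
grasp_force: 60.4
```

Call:
send_rows(dr=[[0,0,0],[0,0,0],[0,0,0],[0,0,0],[0,0,0],[0,0,0],[0,0,0],[0,0,0]], xyz=[[0,0,0],[0.02,0,0.04],[0.04,0,0.07],[0.06,0,0.1],[0.08,0,0.14],[0.1,0,0.17],[0.1,0,0.17],[0.1,0,0.17]], jaw=[35,35,35,35,35,35,35,35])

```text
time_s: 28.05
eef_pos: [0.5738, 0.1686, 0.0579]
eef_rot: [0.225, 0.465, 0.847, -0.125]
wrist_force: [0.2, 0.2, -1.9]
opening: 0.414
grasp_force: 60.4
```

Continue down in 0.5 mm steps until contact.

Call:
send_rows(dr=[[0,0,0],[0,0,0],[0,0,0],[0,0,0],[0,0,0],[0,0,0],[0,0,0],[0,0,0]], xyz=[[0.01,0,0.02],[0.02,0,0.04],[0.03,0,0.05],[0.04,0,0.07],[0.05,0,0.09],[0.05,0,0.09],[0.05,0,0.09],[0.05,0,0.09]], jaw=[35,35,35,35,35,35,35,35])

```text
time_s: 29.05
eef_pos: [0.5737, 0.1686, 0.0568]
eef_rot: [0.225, 0.465, 0.847, -0.125]
wrist_force: [-0.5, 0.1, -1.7]
opening: 0.419
grasp_force: 60.4
```

Call:
send_rows(dr=[[0,0,0],[0,0,0],[0,0,0],[0,0,0],[0,0,0],[0,0,0],[0,0,0],[0,0,0]], xyz=[[0.01,0,0.02],[0.02,0,0.03],[0.02,0,0.04],[0.03,0,0.05],[0.03,0,0.05],[0.03,0,0.05],[0.03,0,0.05],[0.03,0,0.05]], jaw=[35,35,35,35,35,35,35,35])

```text
time_s: 30.05
eef_pos: [0.5739, 0.1686, 0.0567]
eef_rot: [0.226, 0.465, 0.847, -0.125]
wrist_force: [-2.8, 1.2, 5.3]
opening: 0.419
grasp_force: 61.2
```

Call:
send_rows(dr=[[0,0,0],[0,0,0],[0,0,0],[0,0,0],[0,0,0],[0,0,0],[0,0,0],[0,0,0]], xyz=[[0,0,0],[0,0,0],[0,0,0],[0,0,0],[0,0,0],[0,0,0],[0,0,0],[0,0,0]], jaw=[43,46,50,55,60,65,70,75])

```text
time_s: 31.05
eef_pos: [0.5738, 0.1687, 0.0562]
eef_rot: [0.225, 0.465, 0.847, -0.125]
wrist_force: [0.7, 0.1, -0.6]
opening: 0.748
grasp_force: 0.0
```

Call:
send_rows(dr=[[0,0,0],[0,0,0],[0,0,0],[0,0,0],[0,0,0],[0,0,0],[0,0,0],[0,0,0]], xyz=[[0,0,-0.5],[0,0,-1.5],[0,0,-3],[0,0,-5],[0,0,-8],[0,0,-11],[0,0,-14],[0,0,-16]], jaw=[75,75,75,75,75,75,75,75])

```text
time_s: 32.05
eef_pos: [0.5312, 0.2374, 0.1977]
eef_rot: [0.226, 0.465, 0.847, -0.124]
wrist_force: [0.4, 0.1, 0.1]
opening: 0.749
grasp_force: 0.0
```

Run:
```python
from h import *
import cv2
c=ctrl.calibration("wrist"); im=ctrl.camera("wrist")[:,:,::-1]; s=ctrl.camera("side")[:,:,::-1]
cv2.imwrite("pics/w11.png",im); cv2.imwrite("pics/s11.png",s); print(pose()[0],pose()[2]["wrist_force"])
f=rod(-.1239)-[0,0,.014]; print("foot",f); print(proj([f+[0,0,.028],f],c=c),proj([f+[0,0,.028],f],"side"))
u,v=proj(f+[0,0,.028],c=c)[0].astype(int)
g=cv2.cvtColor(im,6)
# collar outline: brighter than the dark plate around it
roi=g[max(v-60,0):v+60,u-60:u+60]; _,b=cv2.threshold(cv2.GaussianBlur(roi,(3,3),0),0,255,cv2.THRESH_OTSU)
cs=sorted(cv2.findContours(b,cv2.RETR_EXTERNAL,cv2.CHAIN_APPROX_NONE)[0],key=cv2.contourArea)[-3:]
for k in cs: print(cv2.contourArea(k),np.array(cv2.boundingRect(k))+[u-60,max(v-60,0),0,0])
us,vs=proj(f,"side")[0].astype(int); gs=cv2.cvtColor(s,6); print(us,vs)
for row in range(vs-26,vs+8,2): print(row,gs[row,us-20:us+21:2].tolist())
```

```text
[0.53192655 0.23778333 0.19805285] [-0.94669616  0.11486894 -0.40937815]
foot [0.57569091 0.16350958 0.0303511 ]
[[311.77027702 192.40611399]
 [311.86196041 170.19005756]] [[314.78998771 217.31436316]
 [315.0700325  224.79041617]]
558.5 [291 175  43  29]
1655.5 [251 205  55  47]
1806.0 [320 208  51  44]
315 224
198 [168, 172, 168, 160, 109, 66, 102, 152, 125, 131, 125, 88, 82, 81, 80, 85, 86, 80, 84, 84, 85]
200 [171, 169, 167, 166, 162, 136, 141, 164, 129, 127, 135, 101, 81, 83, 85, 84, 82, 86, 84, 84, 84]
202 [169, 171, 169, 167, 172, 164, 164, 159, 137, 127, 138, 120, 73, 82, 80, 74, 73, 68, 62, 66, 67]
204 [169, 164, 167, 165, 166, 172, 164, 162, 141, 120, 130, 129, 77, 71, 89, 89, 96, 99, 102, 128, 146]
206 [165, 163, 166, 161, 162, 166, 165, 167, 139, 116, 128, 153, 147, 145, 155, 161, 162, 159, 160, 163, 167]
208 [165, 168, 161, 162, 162, 164, 159, 162, 138, 106, 116, 160, 160, 157, 161, 161, 162, 165, 159, 164, 164]
210 [161, 169, 163, 164, 165, 162, 162, 161, 151, 102, 106, 157, 157, 158, 160, 163, 161, 162, 163, 160, 161]
212 [165, 164, 162, 164, 161, 160, 165, 161, 155, 10
[... 195 characters left out ...]
4, 91, 78, 80, 111, 109, 68, 60, 62, 60, 65, 120, 158, 160]
218 [114, 91, 61, 65, 61, 51, 60, 119, 116, 81, 83, 100, 129, 77, 59, 61, 63, 61, 88, 150, 164]
220 [67, 65, 62, 62, 60, 60, 52, 94, 122, 126, 127, 129, 108, 67, 64, 60, 64, 63, 72, 129, 163]
222 [64, 63, 66, 64, 61, 54, 55, 62, 80, 94, 98, 92, 79, 63, 62, 61, 62, 65, 60, 101, 158]
224 [62, 62, 65, 62, 57, 63, 62, 61, 72, 79, 85, 84, 70, 65, 61, 60, 59, 62, 59, 83, 153]
226 [65, 59, 57, 61, 58, 61, 59, 52, 74, 82, 78, 81, 72, 58, 59, 60, 60, 62, 60, 66, 119]
228 [61, 63, 64, 64, 58, 59, 57, 44, 52, 68, 74, 62, 50, 58, 66, 61, 61, 63, 61, 60, 94]
230 [59, 62, 60, 65, 61, 67, 62, 47, 43, 42, 50, 45, 49, 58, 61, 64, 56, 57, 65, 65, 72]
```

The collar's top face shows at wrist (312,190) and side (314,217), matching the seated prediction (312,189 with the bias; 315,217). The hand is clear with zero force, so I'm handing in.

Run:
```python
from bench import ctrl
print(ctrl.hand_in())
```

```text
the job is handed in; nothing more can be done
None
```

I turned the carousel to the front opening, took out the tall collar, guided it round the bend and released it seated on the boss. I handed the job in at about 32 s and haven't seen the judge's result.

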